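# Draw the label unwinder's sprung spindle out to its mark and hold it

## Task

I want to lift the label roll out of the bench unwinder. Unlock its sprung spindle by turning the winged lock knob clockwise until it clicks past its detent, then pull the spindle out by the round handle at its end until the dark ring on the rod, its length mark, stands at the mouth of the guide tube, and keep holding it there: finish with the spindle still held in the gripper, do not let it spring back. Leave the roll lying in its cradle and everything else on the bench where it is.

Things in the scene. Friction and masses are not known exactly. Their poses are not given: they have to be found in the camera images.
- unwinder: Bench label unwinder, bolted down. Origin on the bench, z up; own +y along the spindle (axis 55 mm up) towards the pull handle. Along y in mm: base plate 96 wide, 10 thick, -157 to +65; grey head, 82 high, -145 to -123; roll -115 to -65; grey tail housing, 50 wide, 80 high, +8 to +62, lock knob on top at +30; steel guide tube, 27 in diameter, to +90; then bare rod and handle, only bench below.
- rod (a joint): Spindle draw-out in m along the unwinder's +y: 0 = in (cone in the roll's core), 0.050 = middle of the dark ring level with the guide tube's mouth, 0.065 = end stop. An inner spring pulls it in: 5.4 N at 0, 11.4 N at 0.050, with 0.4 N friction; let go, it springs back. With the lock knob locked it gives only 3 mm.
- rod_neck (a point): On the spindle's axis, 55 mm above the bench, moving with the rod: the point of the bare steel neck (12 mm in diameter) midway between guide tube and handle when the spindle is in; y axis points outwards along the pull. The neck is then 46 mm long; the round black handle (35 mm in diameter, 22 mm long) begins 22 mm beyond this point, and closed fingers can bear on its inner face.
- rod_mark (a point): Middle of the length mark, a dark ring 8 mm wide round the 12 mm steel rod, on its axis; it moves with the rod. With the spindle in, it lies hidden 50 mm inside the mouth of the guide tube.
- guide_mouth (a point): Centre of the guide tube's open end face, on the rod's axis: the mark belongs here.
- lock_knob (a joint): Turn of the lock knob in rad, clockwise seen from above: 0 = locked (wing across the spindle), 1.5 = stop, free (wing along the spindle). Starts at 0 to 0.15; turns easily to 0.3, then a sprung detent resists with up to about 0.1 N m; past its crest at 0.8 it snaps over, runs on to about 1.3 by itself and stays. The spindle is free from about 1.1 on.
- knob_grip (a point): Centre of the top of the lock knob's wing, on the knob's vertical axis, 114 mm above the bench; x axis along the wing, turning with it. The black wing is 36 mm long, 11 mm thick (along this y) and 23 mm high, on a round skirt 36 mm in diameter whose top is 91 mm above the bench; a white tick marks one end of the wing.
- label_roll: Plain white label roll, 73 mm in diameter, 50 mm wide, about 0.13 kg, lying on the cradle's two round bars between the cones; loose. Origin: centre of its end face on the head side; its own z runs along its axis.
- new_roll: Spare label roll lying flat in front of the unwinder, 83 mm in diameter, 25 mm high; bystander. Origin: centre of its underside.
- wood_stamp: Wooden hand stamp standing behind the unwinder, 28 x 55 x 82 mm; bystander. Origin: centre of its underside.
- ink_pad: Flat stamp pad case, 100 x 68 x 20 mm, at the far left; bystander. Origin: centre of its underside.
- stapler: Stapler, 145 x 36 x 53 mm, behind the unwinder; bystander. Origin: centre of its underside.
- staple_box: Small carton, 39 x 63 x 34 mm, to the right of the unwinder's head; bystander. Origin: centre of its underside.
- marker: Black marker pen lying in front of the unwinder, 16 x 138 x 16 mm; bystander. Origin: centre of its underside.
- pen: Ballpoint pen lying in front of the handle, 12 x 145 x 9 mm; bystander. Origin: centre of its underside.
Mind the look-alikes: they are no part of the job. Leave any green or pink look-alike of the label_roll alone.

How it is judged:
By the outcome, as a careful person would: the job done as asked, in the order asked, and still so for the second after the job is handed in, while the arm keeps its last pose, push and grip.
It also fails if it takes over 48 s, if anything falls off the work surface, if the arm or the gripper's body presses on something with over 40 N, if the wrist force passes 120 N, or if a joint passes its speed limit or range.

## Robot

A 7-joint arm with a two-finger parallel gripper is mounted at the origin on a cart in front of the work surface, level with it; the furniture and walls round the work are solid. World frame = base frame: x ahead of the robot, y to its left, z up, the work surface at z = 0. Lengths are in m, angles in rad, forces in N, time in s.
With the tool pointing down it reaches from about 0.4 to 0.85 m from the base axis. Payload 10.4 kg.
Tool frame: the origin (TCP) lies between the finger pads; the fingertips stand 14 mm ahead of it and the grasp point (between the pads) lies 5 mm behind it (r.finger_overhang is the z of the fingertips in the tool frame, in m); z points along the fingers, y is the line along which they close (so a half turn about z gives the same grasp; the last joint's range is limited). The gripper opens to 87 mm and grips with 3 to 60 N. Pads are 19 mm wide; open, the fingers measure 117 mm over their backs; the gripper's body (75 mm by 190 mm) begins 51 mm behind the grasp point.
Start: joints at [-1.365, 0.332, -0.065, 1.46, 0.022, 1.35, -0.088], TCP at [0.142, 0.609, 0.237] pointing down, gripper open.
Joint ranges: [-2.6, 2.6], [-0.5, 2.12], [-1.47, 1.34], [0.16, 2.42], [-1.27, 4.41], [0.06, 2.06], [-2.6, 2.6]. Speed limits (rad/s): [2.22, 2.22, 2.79, 2.79, 3.14, 3.14, 3.14].

## Interface

Orientations are given as a unit quaternion [x, y, z, w].
In Python, from bench import r, optics gives the robot as it stands.
- The arm moves only by the shell command python3 -m pendant 'ROWS' [FORCE]. ROWS is JSON, a list of rows, each a list of 7 numbers: the closure, from -1 (fully open) to 1 (shut), then the shift along the tool's x, y, z scaled (see below), then the turn, a rotation vector about the tool's x, y, z scaled (see below). In form: [[grip, x, y, z, rx, ry, rz], ...]. A call has 1 to 8 rows; each row is the pose to reach, as a shift and turn from the pose commanded when the call began, along the tool's axes at that moment; what a row does not reach only later rows make up. The controller multiplies each number of a shift by 0.3 m and each number of a turn by 120 degrees. A row lasts 1/8 s, in which the tool goes at most 62.5 mm and 10.7 degrees, less where a joint would pass 70% of its speed; a pose out of reach is approached as far as the arm can. A call with a number of a shift or a turn outside -1 to 1 is refused whole. A call with a gripper value outside its range is refused whole. The fingers move at their own pace and stop on an object; FORCE is the grip in N (left out, the last holds). Time passes only in rows, so rows that repeat a pose let the fingers close. It gives the time, the measured TCP pose, the force, the opening and the grip force at its end, in the units of the state.
- r.read_state(): the state, without advancing time (a new reading comes with each control period).
- optics.camera(name): name is "scene" or "top"; returns a dict with "pixels" (384x512x3 uint8, red, green, blue), "vfov" (degrees; the focal length in pixels is half the picture's height over the tangent of half this angle, whatever the lens; pixels are square), "cx", "cy" (the principal point, pixels), "rvec" (rotation vector, rad) and "tvec" (3), from world to camera coordinates, as OpenCV has them. Camera axes: x right, y down, z forward; pixel columns grow to the right and rows downward; lengths in m; the calibration is good to about 2 mm. A picture is of the moment at which its call begins. There is no depth.
- r.close_job(): hands the job in; it is judged then, once.
The state is a dict: "time": time; "joint_positions": joint angles; "joint_vel": joint speeds; "joint_torque": joint torques, N m; "ee_pos": TCP position; "eef_rot": TCP orientation; "ft_force": force on the tool from outside, world axes, zero at the start; "torque": the same for the moment, N m; "width": finger opening in m; "grip_force": force on a finger pad.
Only numpy, scipy, OpenCV 4.12 (cv2) and the standard library are available. Lean on these libraries where they do the work, as an engineer would, in place of code of your own. Each camera call takes 0.05 s, during which the arm holds its last target. There are 200 camera calls.

## Working session

There is one attempt and no reset: what is moved stays moved. The work goes in short steps, Python scripts to look and compute and a shell command to move; the robot and the scene stay as the last step left them, time stands still between calls to the robot, and variables do not carry over. Pictures are saved under pics/ and viewed, at most 10 in all, crops included, and the job is handed in when it is done.

```bash
ls; mkdir -p pics; python3 - <<'E'
from bench import r, optics
import cv2
s=r.read_state();print(s)
for n in("scene","top"):
    c=optics.camera(n);print({k:v for k,v in c.items() if k!="pixels"})
    cv2.imwrite(f"pics/{n}0.png",cv2.resize(c["pixels"][:,:,::-1],(768,576),interpolation=cv2.INTER_CUBIC))
    import numpy as np;np.save(f"{n}0.npy",c,allow_pickle=True)
E
```

```text
pics
{'time': 0.0, 'joint_positions': array([-1.36459654,  0.33289048, -0.06468888,  1.46094394,  0.0215761 ,
        1.34987631, -0.08846667]), 'joint_vel': array([-0.00051797, -0.00083495,  0.00051044,  0.00023951, -0.00019035,
        0.00173793,  0.00181291]), 'joint_torque': array([-7.19592254e-05, -6.23272991e+01,  2.42197764e-02, -3.89884257e+01,
       -6.14854437e-02,  4.01653675e-02,  1.59179040e-04]), 'ee_pos': array([0.14167645, 0.60835816, 0.23574101]), 'eef_rot': array([ 1.14131318e-01,  9.93465417e-01, -7.09472547e-04, -5.87641602e-05]), 'ft_force': array([-0.87563639, -0.03144747,  0.14804493]), 'torque': array([-0.01614683, -0.00939247, -0.05034541]), 'grip_force': 0.0, 'width': 0.08721249889237788}
{'vfov': 52.922130947416875, 'cx': 254.76220046735963, 'cy': 191.77638584627186, 'rvec': array([ 1.37871142,  2.39801801, -0.68625227]), 'tvec': array([ 0.17517475, -0.35545153,  1.3546151 ])}
{'vfov': 49.49169815534046, 'cx': 250.2785851682941, 'cy': 187.9721822759658, 'rvec': array([ 2.1741341 , -2.21864508,  0.05897506]), 'tvec': array([0.09213709, 0.51297812, 1.24457131])}
```

View pics/scene0.png

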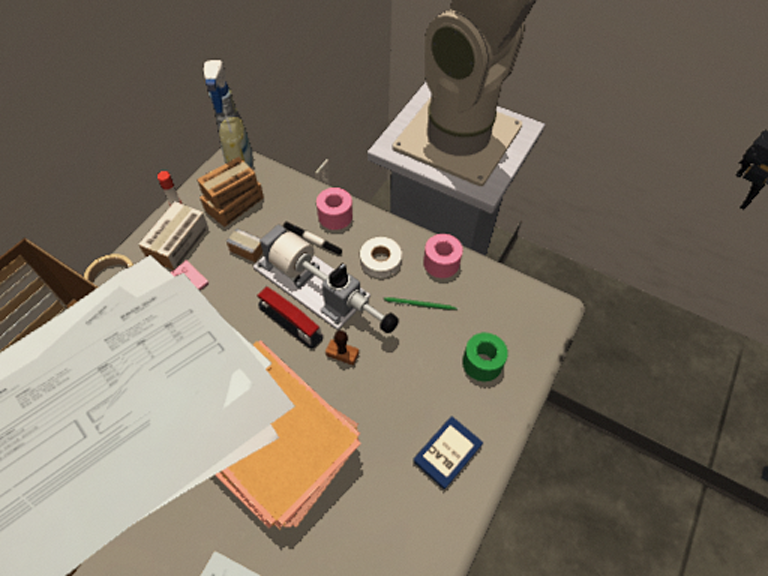

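View pics/top0.png

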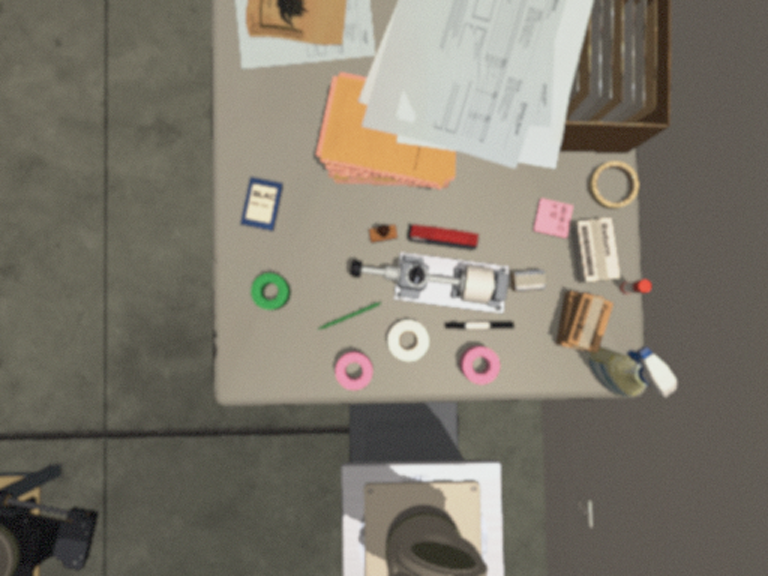

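The scene view shows the unwinder at about (320,280) with the handle at (389,322) and knob at (338,275). In the top view (enlarged 1.5×) the handle is at (355,267), the knob at (416,273) and the roll at (478,283), so the spindle pulls roughly towards world +y.

```bash
cat > h.py <<'E'
import numpy as np, cv2
def K(c):
    f=c["pixels"].shape[0]/2/np.tan(np.radians(c["vfov"]/2)); return f
def ray(c,u,v):
    R=cv2.Rodrigues(c["rvec"])[0]; f=K(c)
    d=R.T@np.array([(u-c["cx"])/f,(v-c["cy"])/f,1]); return -R.T@c["tvec"],d/np.linalg.norm(d)
def plane(c,u,v,z):
    o,d=ray(c,u,v); return o+d*(z-o[2])/d[2]
def proj(c,P):
    R=cv2.Rodrigues(c["rvec"])[0]; p=R@np.asarray(P)+c["tvec"]; f=K(c); return f*p[0]/p[2]+c["cx"],f*p[1]/p[2]+c["cy"]
def tri(c1,p1,c2,p2):
    o1,d1=ray(c1,*p1);o2,d2=ray(c2,*p2)
    s=np.linalg.lstsq(np.c_[d1,-d2],o2-o1,rcond=None)[0]
    a=o1+s[0]*d1;b=o2+s[1]*d2; return (a+b)/2,np.linalg.norm(a-b)
def blobs(c,x0,y0,x1,y1,thr):
    p=c["pixels"][y0:y1,x0:x1].max(2); m=(p<thr).astype(np.uint8)
    n,l,st,ce=cv2.connectedComponentsWithStats(m)
    return [(ce[i]+[x0,y0],st[i],l==i) for i in range(1,n) if st[i][4]>8]
E
python3 - <<'E'
from h import *
S=np.load("scene0.npy",allow_pickle=True).item();T=np.load("top0.npy",allow_pickle=True).item()
for n,c,b in(("S",S,(165,140,275,245)),("T",T,(225,160,345,215))):
    for ce,st,_ in blobs(c,*b,60): print(n,ce.round(1),st)
ims=[]
for c,b in((S,(165,140,275,245)),(T,(225,160,345,215))):
    x0,y0,x1,y1=b;im=c["pixels"][y0:y1,x0:x1,::-1];k=760//(x1-x0) if c is T else 5
    ims.append(cv2.resize(im,None,fx=k,fy=k,interpolation=cv2.INTER_CUBIC))
cv2.imwrite("pics/zs.png",ims[0]);cv2.imwrite("pics/zt.png",ims[1])
E
```

```text
S [268.8 142.2] [95  0 15  8 70]
S [195.5 152.4] [24  8 14 10 60]
S [221.  165.2] [50 21 13  9 58]
S [175.6 167.2] [ 5 22 12 13 58]
S [253.3 167.6] [83 26 11  5 23]
S [225.6 184.8] [ 55  38  12  14 132]
S [197.4 185.9] [31 43  4  7 14]
S [202.5 187.2] [33 43 10  9 19]
S [237.5 191.5] [69 49  6  6 11]
S [224.3 201.4] [ 51  52  19  19 166]
S [193.2 217.2] [  8  60  42  33 275]
S [259.1 215.1] [ 89  69  12  13 109]
S [227.1 227.3] [58 80  9 16 99]
T [236.6 178.4] [ 9 14  7 10 49]
T [277.1 181.9] [49 18  8  9 42]
```

View pics/zs.png

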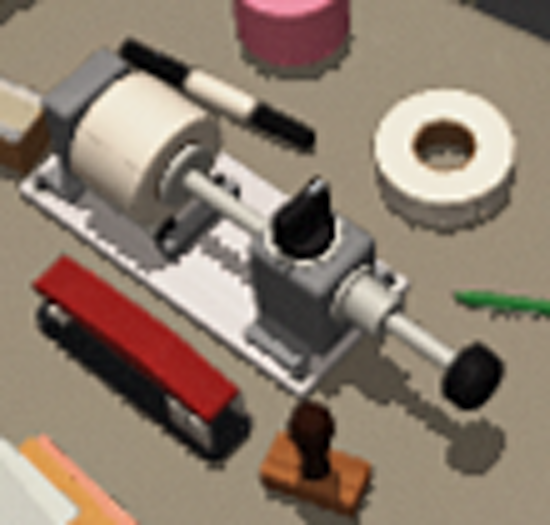

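View pics/zt.png

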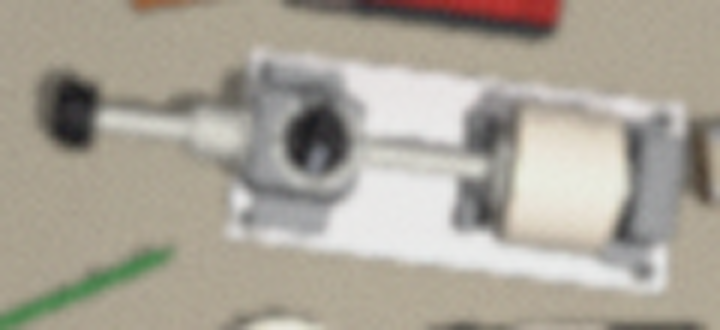

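The zoomed scene view shows the handle at (259,215) in full-image pixels. The wing runs across the spindle with its tick towards the robot, around (225,184). The zoomed top view shows the base plate corners, the handle at (236.6,178.4) and the knob at about (277.7,183).

```bash
python3 - <<'E'
from h import *
S=np.load("scene0.npy",allow_pickle=True).item();T=np.load("top0.npy",allow_pickle=True).item()
np.set_printoptions(precision=4,suppress=True)
print("handle tri",tri(S,(259.1,215.1),T,(236.8,178.3)))
z=lambda u,v:(225+u/6-.42,160+v/6-.42)
C=[plane(T,*z(*p),.010) for p in((255,48),(685,103),(662,290),(230,237))]
c=np.mean(C,0);y=(C[0]+C[3]-C[1]-C[2]);L=np.linalg.norm(y)/2;y/=np.linalg.norm(y)
W=np.linalg.norm(C[0]+C[1]-C[2]-C[3])/2
print("plate centre",c,"L",L,"W",W,"ydir",y,np.degrees(np.arctan2(y[1],y[0])))
o=c+y*.046;o[2]=0;print("origin",o)
for n,d,h in(("knob",.03,.114),("neck",.113,.055),("mouth",.09,.055),("handle",.146,.055),("roll",-.09,.055)):
    P=o+y*d;P[2]=h;print(n,P,"S",np.array(proj(S,P)),"T",np.array(proj(T,P)))
print("rod pts",[plane(T,*z(*p),.055)[:2] for p in((100,117),(185,127),(365,152),(480,165))])
# perpendicular offset of rod pts from axis, knob
n=np.array([-y[1],y[0]])
for p in((100,117),(185,127),(365,152),(480,165)):print(n@(plane(T,*z(*p),.055)[:2]-o[:2]))
print("knobtop T",plane(T,*z(316,138),.108), "S",plane(S,165+306/5,140+212/5,.108))
E
```

```text
handle tri (array([0.5414, 0.1215, 0.0536]), np.float64(0.0017432045475733195))
plate centre [ 0.5123 -0.0715  0.01  ] L 0.21904694181100584 W 0.09583281017162067 ydir [0.1446 0.9895 0.    ] 81.68603404091695
origin [ 0.519 -0.026  0.   ]
knob [0.5233 0.0037 0.114 ] S [223.6764 178.7552] T [278.3599 182.4569]
neck [0.5353 0.0858 0.055 ] S [248.3524 207.205 ] T [248.7642 180.2291]
mouth [0.532 0.063 0.055] S [241.7152 202.5902] T [256.5768 181.2079]
handle [0.5401 0.1185 0.055 ] S [258.0434 213.9431] T [237.5572 178.8249]
roll [ 0.506  -0.1151  0.055 ] S [192.8669 168.626 ] T [317.766  188.8742]
rod pts [array([0.5391, 0.1077]), array([0.5334, 0.0664]), array([ 0.5195, -0.0209]), array([ 0.512 , -0.0767])]
-0.0006019939149157459
-0.0009163855579320482
0.0002687795906015872
-0.00041267542176712333
knobtop T [0.5234 0.0064 0.108 ] S [0.5264 0.0131 0.108 ]
```

```bash
cat > go.py <<'E'
import sys, numpy as np
from scipy.spatial.transform import Rotation as R
from bench import r
def to(p,head=None):
    s=r.read_state();Q=R.from_quat(s["eef_rot"]);d=Q.inv().apply(np.array(p)-s["ee_pos"])
    y=Q.as_matrix()[:,1];h=np.degrees(np.arctan2(y[1],y[0]))
    print("t",round(s["time"],2),"pos",s["ee_pos"].round(4),"head",h.round(1),"z",Q.as_matrix()[:,2].round(3),"scaled shift",(d/.3).round(4), "F",s["ft_force"].round(1),"w",round(s["width"],4),"q",s["joint_positions"].round(2))
if __name__=="__main__": to([float(a) for a in sys.argv[1:4]])
E
python3 -m pendant '[[-1,-0.84,-0.83,0,0,0,0],[-1,-0.84,-0.83,0,0,0,0],[-1,-0.84,-0.83,0,0,0,0],[-1,-0.84,-0.83,0,0,0,0],[-1,-0.84,-0.83,0,0,0,0],[-1,-0.84,-0.83,0,0,0,0],[-1,-0.84,-0.83,0,0,0,0]]' 20
python3 go.py 0.5237 0.0062 0.165
```

```text
time: 0.98
ee_pos: [0.3324, 0.3064, 0.2366]
eef_rot: [0.117, 0.993, 0.0, 0.0]
ft_force: [-0.4, 0.9, 0.3]
width: 0.0868
grip_force: 0.0
t 0.97 pos [0.3324 0.3064 0.2366] head 76.6 z [ 0.  0. -1.] scaled shift [-0.8525 -0.8252  0.2386] F [-0.4  0.9  0.3] w 0.0868 q [-1.01 -0.06  0.16  1.9   0.01  1.3   0.48]
```

```bash
python3 -m pendant '[[-1,-0.853,-0.825,0.1,0,0,0],[-1,-0.853,-0.825,0.1,0,0,0],[-1,-0.853,-0.825,0.1,0,0,0],[-1,-0.853,-0.825,0.1,0,0,0],[-1,-0.853,-0.825,0.1,0,0,0],[-1,-0.853,-0.825,0.238,0,0,0],[-1,-0.853,-0.825,0.238,0,0,0],[-1,-0.853,-0.825,0.238,0,0,0]]'
python3 go.py 0.5237 0.0062 0.108
python3 - <<'E'
from bench import optics
import cv2
c=optics.camera("scene");cv2.imwrite("pics/s1.png",cv2.resize(c["pixels"][120:240,165:295,::-1],None,fx=5,fy=5,interpolation=cv2.INTER_CUBIC))
E
```

```text
time: 1.98
ee_pos: [0.5237, 0.0114, 0.165]
eef_rot: [0.114, 0.994, -0.0, -0.0]
ft_force: [-0.1, 0.5, 0.1]
width: 0.0868
grip_force: 0.0
t 1.98 pos [0.5237 0.0114 0.165 ] head 77.0 z [-0.001  0.    -1.   ] scaled shift [-0.0041 -0.0168  0.1899] F [-0.1  0.5  0.1] w 0.0868 q [-0.63  0.17  0.58  1.85 -0.1   1.15  1.33]
```

View pics/s1.png

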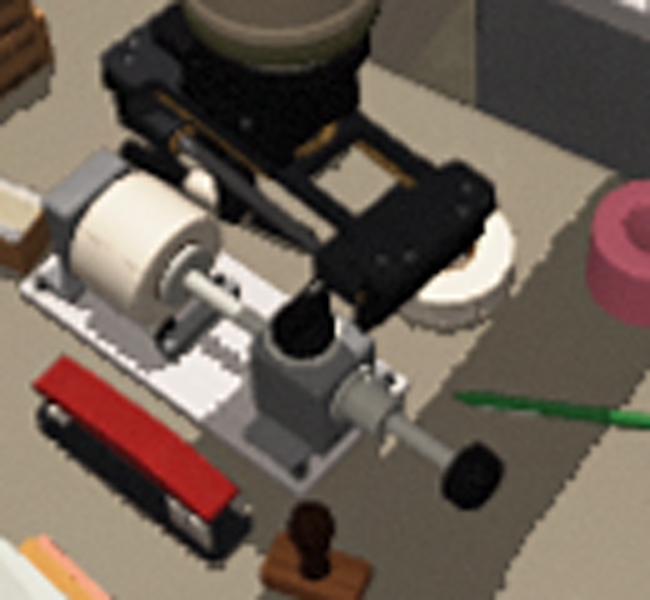

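The gripper hovers above the knob with the fingers clear of everything. The wing shows at (305,320) in the crop. Turning clockwise from here would bring joint 7 close to its limit, so I'll make a half turn the other way first, which gives the same grasp.

```bash
python3 -m pendant '[[-1,0,0,0,0,0,-0.667],[-1,0,0,0,0,0,-0.667],[-1,0,0,0,0,0,-0.667],[-1,0,0,0,0,0,-0.667],[-1,0,0,0,0,0,-0.667],[-1,0,0,0,0,0,-0.667],[-1,0,0,0,0,0,-0.667],[-1,0,0,0,0,0,-0.667]]' >/dev/null
python3 -m pendant '[[-1,0,0,0,0,0,-0.667],[-1,0,0,0,0,0,-0.667],[-1,0,0,0,0,0,-0.667],[-1,0,0,0,0,0,-0.667],[-1,0,0,0,0,0,-0.667],[-1,0,0,0,0,0,-0.667],[-1,0,0,0,0,0,-0.667],[-1,0,0,0,0,0,-0.667]]' >/dev/null
python3 -m pendant '[[-1,0,0,0,0,0,-0.167],[-1,0,0,0,0,0,-0.167],[-1,0,0,0,0,0,-0.167]]'
python3 go.py 0.5237 0.0062 0.109
```

```text
time: 4.4
ee_pos: [0.4993, 0.1295, 0.0708]
eef_rot: [0.871, -0.482, 0.027, 0.091]
ft_force: [0.1, -0.4, -0.6]
width: 0.087
grip_force: 0.0
t 4.4 pos [0.4993 0.1295 0.0708] head -148.5 z [-0.041 -0.186 -0.982] scaled shift [ 0.404   0.1609 -0.0518] F [ 0.1 -0.4 -0.6] w 0.087 q [ 0.61  0.93 -1.47  1.8   1.    1.54  2.6 ]
```

The half turn ran joint 7 into its limit because I had its sign wrong, and the tool was dragged away from the hover. I'll look before moving again.

```bash
python3 - <<'E'
from bench import optics
import cv2,numpy as np
a=optics.camera("scene");b=optics.camera("top")
S=cv2.resize(a["pixels"][110:250,150:310,::-1],(640,560),interpolation=cv2.INTER_CUBIC)
cv2.imwrite("pics/s2.png",S)
cv2.imwrite("pics/t2.png",cv2.resize(b["pixels"][140:260,200:360,::-1],(640,480),interpolation=cv2.INTER_CUBIC))
E
```

```text
(no output)
```

View pics/s2.png

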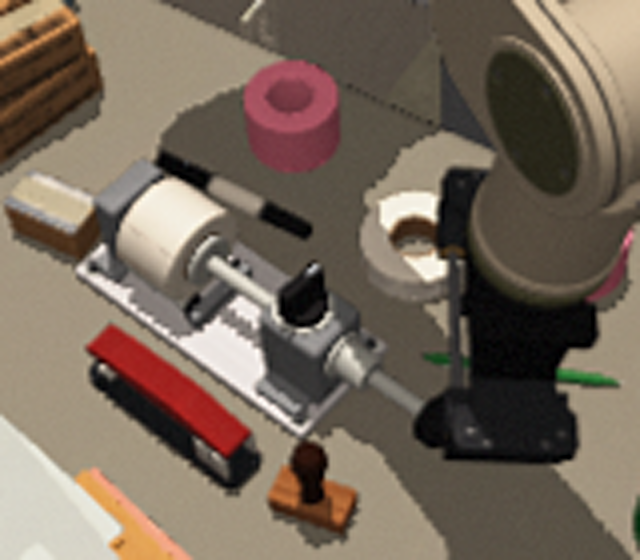

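Nothing appears displaced: the roll, spare roll, stapler, stamp and pen all stand where they were. One finger is just beyond the handle at (430,415) in the crop. I'll go straight up first and then turn back.

```bash
cat >> go.py <<'E'
def world(dp): 
    s=r.read_state();Q=R.from_quat(s["eef_rot"]);print("shift for",dp,(Q.inv().apply(dp)/.3).round(3))
def turn(head,frac=1):
    s=r.read_state();Q=R.from_quat(s["eef_rot"]);h=np.radians(head)
    y=np.array([np.cos(h),np.sin(h),0]);z=np.array([0,0,-1.]);G=R.from_matrix(np.c_[np.cross(y,z),y,z])
    v=(Q.inv()*G).as_rotvec(degrees=True);print("turn deg",v.round(1),"scaled",(v/120).round(3))
E
python3 -c "
from go import *
world([0,0,.12]);turn(77);turn(110);turn(170)"
```

```text
shift for [0, 0, 0.12] [ 0.054  0.054 -0.393]
turn deg [ -5.3 -12.9 134.5] scaled [-0.044 -0.108  1.121]
turn deg [ -1.3 -12.5 101.6] scaled [-0.011 -0.104  0.847]
turn deg [  4.6 -10.2  41.9] scaled [ 0.038 -0.085  0.349]
```

```bash
python3 -m pendant '[[-1,0.014,0.014,-0.1,0,0,0],[-1,0.03,0.03,-0.2,0,0,0],[-1,0.054,0.054,-0.393,0,0,0],[-1,0.054,0.054,-0.393,0,0,0]]'
python3 -c "
from go import *
to([.5237,.0062,.19]);turn(77);turn(120)"
```

```text
time: 5.0
ee_pos: [0.497, 0.1606, 0.1702]
eef_rot: [0.855, -0.506, 0.038, 0.105]
ft_force: [-0.4, -0.1, 0.0]
width: 0.087
grip_force: 0.0
t 5.0 pos [0.497  0.1606 0.1702] head -151.9 z [-0.04  -0.218 -0.975] scaled shift [0.4957 0.1717 0.0442] F [-0.4 -0.1  0. ] w 0.087 q [ 0.53  0.74 -1.47  1.68  0.83  1.63  2.6 ]
turn deg [ -7.2 -14.4 131.2] scaled [-0.06  -0.12   1.093]
turn deg [ -1.3 -14.1  88.4] scaled [-0.011 -0.118  0.737]
```

```bash
python3 -m pendant '[[-1,0,0,-0.05,-0.01,-0.118,0.737],[-1,0,0,-0.05,-0.01,-0.118,0.737],[-1,0,0,-0.05,-0.01,-0.118,0.737],[-1,0,0,-0.05,-0.01,-0.118,0.737],[-1,0,0,-0.05,-0.01,-0.118,0.737],[-1,0,0,-0.05,-0.01,-0.118,0.737],[-1,0,0,-0.05,-0.01,-0.118,0.737],[-1,0,0,-0.05,-0.01,-0.118,0.737]]'
python3 -c "
from go import *
to([.5237,.0062,.17]);turn(77)"
```

```text
time: 6.0
ee_pos: [0.4969, 0.1627, 0.1821]
eef_rot: [-0.286, 0.958, -0.001, -0.005]
ft_force: [-0.4, 0.1, 0.7]
width: 0.0869
grip_force: 0.0
t 6.0 pos [0.4969 0.1627 0.1821] head 123.3 z [-0.01  -0.005 -1.   ] scaled shift [ 0.2109 -0.4854  0.042 ] F [-0.4  0.1  0.7] w 0.0869 q [ 0.68  0.48 -1.35  1.75  0.48  1.32  1.38]
turn deg [-0.2 -0.6 46.3] scaled [-0.001 -0.005  0.385]
```

```bash
python3 -m pendant '[[-1,0.211,-0.485,0.042,0,-0.005,0.385],[-1,0.211,-0.485,0.042,0,-0.005,0.385],[-1,0.211,-0.485,0.042,0,-0.005,0.385],[-1,0.211,-0.485,0.042,0,-0.005,0.385],[-1,0.211,-0.485,0.042,0,-0.005,0.385],[-1,0.211,-0.485,0.042,0,-0.005,0.385],[-1,0.211,-0.485,0.042,0,-0.005,0.385]]'
python3 -c "
from go import *
to([.5237,.0062,.108]);turn(77)"
```

```text
time: 6.88
ee_pos: [0.5245, 0.007, 0.1699]
eef_rot: [0.108, 0.994, -0.002, -0.0]
ft_force: [0.8, -0.0, 0.2]
width: 0.0873
grip_force: 0.0
t 6.88 pos [0.5245 0.007  0.1699] head 77.6 z [-0.001 -0.003 -1.   ] scaled shift [ 0.0022 -0.0023  0.2064] F [ 0.8 -0.   0.2] w 0.0873 q [ 0.9   0.39 -1.18  1.77  0.38  1.25  0.96]
turn deg [-0.2  0.   0.6] scaled [-0.002  0.     0.005]
```

```bash
python3 -m pendant '[[-1,0.002,-0.002,0.1,0,0,0],[-1,0.002,-0.002,0.16,0,0,0],[-1,0.002,-0.002,0.203,0,0,0],[-1,0.002,-0.002,0.203,0,0,0]]' 15
python3 -m pendant '[[1,0,0,0,0,0,0],[1,0,0,0,0,0,0],[1,0,0,0,0,0,0],[1,0,0,0,0,0,0],[1,0,0,0,0,0,0],[1,0,0,0,0,0,0]]'
```

```text
time: 7.38
ee_pos: [0.5235, 0.0065, 0.1083]
eef_rot: [0.109, 0.994, -0.001, -0.001]
ft_force: [-0.1, -0.2, -0.3]
width: 0.0871
grip_force: 0.0
time: 8.12
ee_pos: [0.5238, 0.0064, 0.1089]
eef_rot: [0.109, 0.994, -0.002, -0.0]
ft_force: [-0.6, -0.2, -0.5]
width: 0.0347
grip_force: 0.0
```

```bash
python3 -m pendant '[[1,0,0,0,0,0,0],[1,0,0,0,0,0,0],[1,0,0,0,0,0,0],[1,0,0,0,0,0,0],[1,0,0,0,0,0,0]]'
```

```text
time: 8.75
ee_pos: [0.5237, 0.006, 0.1089]
eef_rot: [0.109, 0.994, -0.002, -0.0]
ft_force: [-1.7, -2.7, 2.9]
width: 0.011
grip_force: 15.0
```

Gripped the wing at 11 mm with small side forces. Now turning it clockwise.

```bash
python3 -m pendant '[[1,0,0,0,0,0,0.08],[1,0,0,0,0,0,0.16],[1,0,0,0,0,0,0.24],[1,0,0,0,0,0,0.32],[1,0,0,0,0,0,0.4],[1,0,0,0,0,0,0.48],[1,0,0,0,0,0,0.56],[1,0,0,0,0,0,0.6]]' 
python3 -c "
from go import *
to([.5237,.006,.109]);print(r.read_state()['torque'])"
```

```text
time: 9.75
ee_pos: [0.5239, 0.0061, 0.1089]
eef_rot: [0.674, 0.739, -0.002, 0.001]
ft_force: [-1.7, -3.5, 1.4]
width: 0.0109
grip_force: 15.0
t 9.75 pos [0.5239 0.0061 0.1089] head 5.2 z [-0.    -0.004 -1.   ] scaled shift [-0.0003 -0.0006 -0.0002] F [-1.7 -3.5  1.4] w 0.0109 q [ 0.66  0.35 -0.88  1.84  0.31  1.09 -0.24]
[-0.7039671   0.18569172 -0.01044332]
```

```bash
python3 -m pendant '[[-1,0,0,0,0,0,0],[-1,0,0,0,0,0,0],[-1,0,0,0,0,0,0],[-1,0,0,-0.06,0,0,0],[-1,0,0,-0.15,0,0,0],[-1,0,0,-0.2,0,0,0],[-1,0,0,-0.2,0,0,0]]' 40
python3 -c "
from go import *
to([.5379,.0973,.13]);turn(-8.3)"
python3 - <<'E'
from bench import optics
from h import *
a=optics.camera("scene");b=optics.camera("top")
A=cv2.resize(a["pixels"][160:240,200:280,::-1],(400,400),interpolation=cv2.INTER_CUBIC)
B=cv2.resize(b["pixels"][160:240,220:300,::-1],(400,400),interpolation=cv2.INTER_CUBIC)
cv2.imwrite("pics/k3.png",np.hstack([A,B]))
E
```

```text
time: 10.62
ee_pos: [0.5245, 0.0066, 0.1702]
eef_rot: [0.673, 0.74, -0.001, 0.002]
ft_force: [-0.2, 0.2, 0.1]
width: 0.0732
grip_force: 0.0
t 10.62 pos [0.5245 0.0066 0.1702] head 5.5 z [ 0.002 -0.004 -1.   ] scaled shift [0.2973 0.073  0.1329] F [-0.2  0.2  0.1] w 0.0732 q [ 0.7   0.28 -0.92  1.78  0.24  1.2  -0.19]
turn deg [ 0.1  0.2 13.8] scaled [0.001 0.002 0.115]
```

View pics/k3.png

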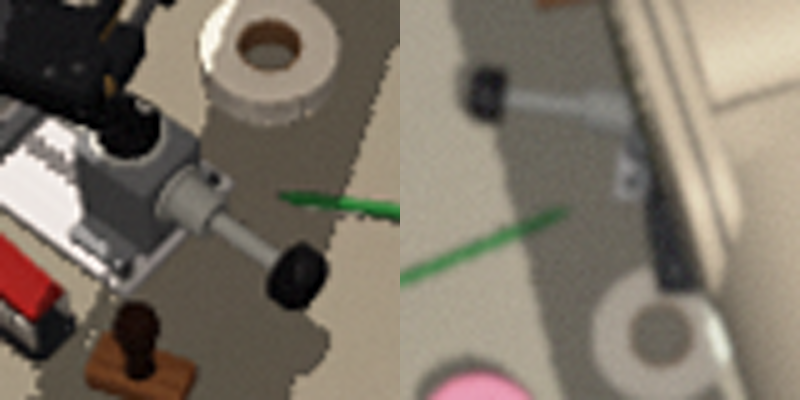

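The spindle is still in: the handle is at (297,275) in the left crop, which is (259,215) in the full image. The wing now lies along the spindle. Next is the hover over the neck.

```bash
python3 -m pendant '[[-1,0.297,0.073,0.05,0,0.002,0.115],[-1,0.297,0.073,0.05,0,0.002,0.115],[-1,0.297,0.073,0.133,0,0.002,0.115],[-1,0.297,0.073,0.133,0,0.002,0.115],[-1,0.297,0.073,0.133,0,0.002,0.115]]' >/dev/null
python3 -c "
from go import *
to([.5379,.0973,.05]);turn(-8.3)"
```

```text
t 11.35 pos [0.5371 0.0968 0.1289] head -8.4 z [-0.001  0.001 -1.   ] scaled shift [0.002  0.0025 0.2629] F [ 0.4 -0.1 -0.2] w 0.0872 q [ 0.48  0.38 -0.88  1.77  0.32  1.15 -0.64]
turn deg [-0.1 -0.  -0.1] scaled [-0.001 -0.    -0.   ]
```

```bash
python3 -m pendant '[[-1,0.002,0.002,0.12,0,0,0],[-1,0.002,0.002,0.2,0,0,0],[-1,0.002,0.002,0.263,0,0,0],[-1,0.002,0.002,0.263,0,0,0]]' 40
python3 -m pendant '[[1,0,0,0,0,0,0],[1,0,0,0,0,0,0],[1,0,0,0,0,0,0],[1,0,0,0,0,0,0],[1,0,0,0,0,0,0],[1,0,0,0,0,0,0],[1,0,0,0,0,0,0],[1,0,0,0,0,0,0]]' >/dev/null
python3 -m pendant '[[1,0,0,0,0,0,0],[1,0,0,0,0,0,0],[1,0,0,0,0,0,0],[1,0,0,0,0,0,0]]'
python3 -c "
from go import *
world([.00723,.0495,0])"
```

```text
time: 11.85
ee_pos: [0.5373, 0.0974, 0.0492]
eef_rot: [0.757, 0.654, -0.001, -0.001]
ft_force: [0.7, -0.4, -0.2]
width: 0.0869
grip_force: 0.0
time: 13.35
ee_pos: [0.5378, 0.0978, 0.0498]
eef_rot: [0.757, 0.654, 0.0, -0.001]
ft_force: [0.9, 0.3, -1.9]
width: 0.0108
grip_force: 39.9
shift for [0.00723, 0.0495, 0] [ 0.167 -0.     0.   ]
```

Neck gripped. Pulling out slowly.

```bash
python3 -m pendant '[[1,0.02,0,0,0,0,0],[1,0.04,0,0,0,0,0],[1,0.065,0,0,0,0,0],[1,0.09,0,0,0,0,0],[1,0.115,0,0,0,0,0],[1,0.14,0,0,0,0,0],[1,0.16,0,0,0,0,0],[1,0.16,0,0,0,0,0]]'
python3 - <<'E'
from bench import optics
from h import *
a=optics.camera("scene");b=optics.camera("top")
np.save("scene4.npy",a,allow_pickle=True);np.save("top4.npy",b,allow_pickle=True)
A=cv2.resize(a["pixels"][170:245,205:285,::-1],(400,375),interpolation=cv2.INTER_CUBIC)
B=cv2.resize(b["pixels"][150:225,220:300,::-1],(400,375),interpolation=cv2.INTER_CUBIC)
cv2.imwrite("pics/p4.png",np.hstack([A,B]))
E
```

```text
time: 14.35
ee_pos: [0.5446, 0.1428, 0.0496]
eef_rot: [0.757, 0.653, -0.002, 0.001]
ft_force: [-2.0, -10.5, 5.2]
width: 0.0106
grip_force: 40.0
```

View pics/p4.png

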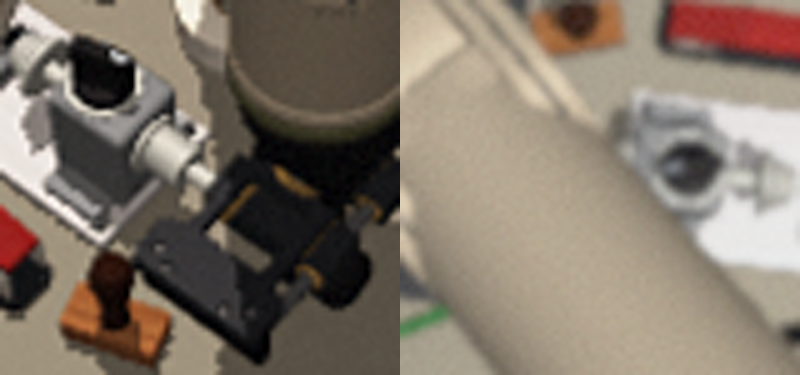

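The spindle has moved out about 45 mm with the expected spring force of about 10.5 N, so there has been no gross slip. The tube mouth is at (190,165) in the left crop, and the ring is only just about to emerge. I'll go the remaining 4.5 mm and measure the rod's brightness profile.

```bash
python3 -m pendant '[[1,0.008,0,0,0,0,0],[1,0.015,0,0,0,0,0],[1,0.015,0,0,0,0,0],[1,0.015,0,0,0,0,0]]'
python3 - <<'E'
from bench import optics,r
from h import *
s=r.read_state();d=np.array([.1446,.9895,0])
print("draw by arm",(s["ee_pos"]-[.5378,.0978,.05])@d, "F",-s["ft_force"]@d)
a=optics.camera("scene");np.save("scene5.npy",a,allow_pickle=True)
s=r.read_state();print("again",(s["ee_pos"]-[.5378,.0978,.05])@d, "F",-s["ft_force"]@d)
m=np.array([.5324,.0655,.055])
for n in("scene0","scene4","scene5"):
    c=a if n=="scene5" else np.load(n+".npy",allow_pickle=True).item()
    g=c["pixels"].mean(2).astype(np.float32)
    print(n,[int(np.mean([cv2.getRectSubPix(g,(1,1),proj(c,m+d*t+[0,0,h]))[0,0] for h in(.0,.003)])) for t in np.arange(-.01,.024,.002)])
A=[cv2.resize(c["pixels"][190:220,225:265,::-1],(400,300),interpolation=cv2.INTER_NEAREST) for c in(np.load("scene4.npy",allow_pickle=True).item(),a)]
print([np.round(proj(a,m+d*t)) for t in(0,.02)])
cv2.imwrite("pics/p5.png",np.hstack(A))
E
```

```text
time: 14.95
ee_pos: [0.5452, 0.1467, 0.0496]
eef_rot: [0.757, 0.653, -0.002, 0.001]
ft_force: [-2.3, -10.4, 5.9]
width: 0.0104
grip_force: 40.0
draw by arm 0.049456637571508574 F 10.598424693632849
again 0.04944538685210168 F 11.674580377030898
scene0 [204, 205, 199, 162, 117, 135, 191, 205, 210, 212, 208, 211, 208, 211, 209, 209, 213]
scene4 [210, 212, 205, 168, 121, 140, 197, 210, 215, 217, 216, 217, 180, 121, 67, 44, 50]
scene5 [210, 212, 206, 167, 104, 86, 130, 182, 210, 214, 212, 216, 215, 220, 207, 157, 86]
[array([242., 203.]), array([248., 207.])]
```

View pics/p5.png

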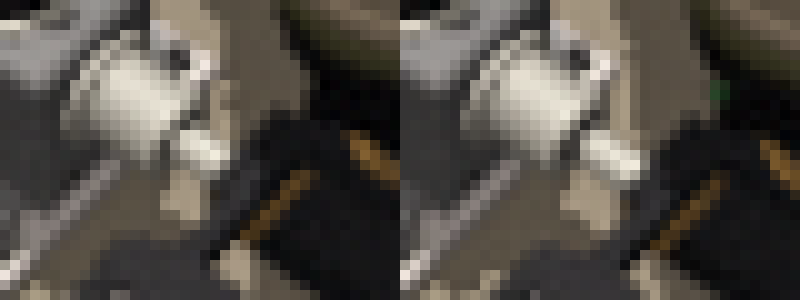

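The ring is emerging: in the right picture the dark band at the mouth, around (580,150), is wider than in the left one. The profile shows about 2.5–3.5 mm of it and I need 4 mm, so I'll go about 1 mm further and compare.

```bash
python3 -m pendant '[[1,0.0035,0,0,0,0,0],[1,0.0035,0,0,0,0,0],[1,0.0035,0,0,0,0,0]]'
cat > m.py <<'E'
from bench import optics,r
from h import *
d=np.array([.1446,.9895,0]);m=np.array([.5324,.0655,.055]);N=8
ts=np.arange(-.006,.0125,.001)
def prof(c):
    g=c["pixels"].mean(2).astype(np.float32)
    return np.array([np.mean([cv2.getRectSubPix(g,(1,1),proj(c,m+d*t+[0,0,h]))[0,0] for h in(-.002,.0,.002,.004)]) for t in ts])
b=prof(np.load("scene0.npy",allow_pickle=True).item())
for n in("scene4","scene5"):
    p=prof(np.load(n+".npy",allow_pickle=True).item());print(n,(b-p).sum().round())
F=[];E=[];D=[]
for i in range(6):
    c=optics.camera("scene");s=r.read_state();p=prof(c);D.append((b-p).sum());F.append(-s["ft_force"]@d);E.append((s["ee_pos"]-[.5378,.0978,.05])@d)
print("dark",np.mean(D),"F",np.mean(F),"draw",np.mean(E));print((b-p).round().astype(int),b.round().astype(int))
E
python3 m.py
```

```text
time: 15.38
ee_pos: [0.5453, 0.1476, 0.0496]
eef_rot: [0.757, 0.653, -0.002, 0.001]
ft_force: [-2.5, -10.3, 6.0]
width: 0.0104
grip_force: 40.0
scene4 -98.0
scene5 243.0
dark 436.37894 F 11.226044931088296 draw 0.05037997105844743
[ -7  -8  -5   3  17  40  69  95 112  83  49  18   2  -2  -5  -7  -7  -7
  -6] [195 183 158 136 119 119 137 161 187 198 203 206 208 208 209 209 206 206
 207]
```

The arm's travel says 50.4 mm, the image says about 49.5 mm, and the force is 11.2 N against the 11.4 N expected at the mark. These agree, so I'm handing in while still holding.

```bash
python3 -c "
from bench import r
print(r.close_job())"
```

```text
the job is handed in; nothing more can be done
None
```

I turned the lock knob clockwise past its click to about 1.3 rad and drew the spindle out about 50 mm, to within roughly 1 mm of its ring by my measurements, still held at 40 N when I handed in; an early wrist turn hit a joint limit and swung the gripper down beside the handle, but I saw nothing moved.

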